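# Close the open flour pot with its pinch cap

### The job

Close the open flour pot on the wooden ingredient station with its own cap, the big dark one with the orange tabs lying on the table. Pinch the two tabs together, find the mouth by feel, press the cap down onto its seal and let the tabs spring out under the lip, so that it sits level and locked on both sides. Be gentle, the lip dents: never lean on it with 25 N or more, and leave the small blue-tabbed cap where it lies.

Things in the scene. Friction and masses are not known exactly. Their poses are not given: they have to be found in the camera images.
- cap: Cap to fit, loose, lying plug down; about 0.17 kg. Grey round plug 78.5 mm across, 14 mm high, square-edged foot; above it a dark flange 96 mm across, 5 mm thick. Two sprung tabs, at +x and -x; each has a metal nose 2.5 to 6.5 mm above the foot that sticks 4 mm out of the plug at rest (will not pass the mouth), none when pinched. Origin: centre of the foot, z up. Fits at any yaw.
- cap_deck (a point): Middle of the cap's flat top (deck), 19 mm above its origin. On it stand the tabs' orange lugs at +x and -x: each 24 mm wide along y, 8 mm thick along x, up to 23 mm above the deck. Outer faces 50 mm apart at rest, 41 mm pinched fully. Each tab springs out with about 2 N at rest, 4.5 N pinched; a grip of about 25 N on the lugs holds both in and carries the cap.
- cap_seal (a point): Centre of the underside of the cap's red seal ring (85 to 94 mm across), 11 mm above the cap's origin and 3 mm below the flange. It gives upward by at most 3 mm, about 6 N per mm. The cap locks only if the tabs are let out while it is pressed down with 11 to 16 N, e.g. by fingertips resting on the deck as they open; let out too high, press the deck again (about 15 N) until both snap out.
- station: Wooden ingredient station, fixed, 200 mm (x) by 360 mm (y), top 105 mm above the origin, front to -x. Origin z varies from -10 to 0 mm. Two wells 85 mm either side of its middle: at +y a pot already closed with such a cap (shows the finished state), at -y the open pot. Origin: centre of the underside. Contact forces on it and its pots adding up to over 30 N are damage (a push of 20 N is safe).
- well (a point): Centre of the open pot's WELL at the height of its rim, 135 mm above the station's origin. The pot is untracked: it hangs with play, its mouth up to 5 mm off this point along the station's x and also y, and stays put unless pushed sideways with over 5 N. Rim flat, level, 105 mm across; mouth 80 mm across, no lead-in. A plug set down off-centre rests on the rim on the side it is off to.
- lip (a point): 6 mm below well: underside of the lip round the pot's mouth (the lip is 6 mm thick; below it the pot is 96 mm across, where the noses spring out). The seal meets the rim with the cap's foot 11 mm below the rim; the noses clear the lip at 12.5 mm (9 to 10 N), and the seal is squeezed flat at 14 mm (18 N). Locked, the foot stays about 12.4 mm below the rim.
- tab_a (a joint): Inward travel of the tab at the cap's +x side, in m: 0 sprung out, 0.0045 pinched fully, about 0.003 when its nose rubs inside the mouth.
- tab_b (a joint): The same for the tab at the cap's -x side.
- small_cap: Bystander: a smaller cap, 69 mm across and 42 mm high, grey with blue lugs, for another pot. It lies on the table near the cap (the two swap places between starts). Origin: centre of its foot.
Mind the look-alikes: they are no part of the job. Leave any green, pink or yellow look-alike of the cap alone.

How it is judged:
On the way, in this order (a step that is already met when the one before it is completed fails the run):
1. the cap is lifted with both tabs pinched in (value of joint each of tab_a, tab_b above 0.003 m and height (world z) of cap above 0.05 m), for 0.2 s.
2. the plug is set into the mouth of the pot with both tabs still pinched in (value of joint each of tab_a, tab_b above 0.003 m and z of cap in the frame of station below 0.13 m and horizontal distance between cap and well below 0.01 m), for 0.1 s.
At the end, for the whole second after the job is handed in: the cap sits level in the mouth of the open pot (tilted under 2 degrees, its foot between 11.5 and 15.5 mm below the rim, within 10 mm of the well's centre), at rest, with both tabs sprung out to within 1 mm (value of joint each of tab_a, tab_b below 0.001 m and z of cap in the frame of station between 0.1195 and 0.1235 m and horizontal distance between cap and well below 0.01 m and angle between cap's own z axis and vertical below 0.035 rad and linear speed of cap below 0.01 m/s); the robot touches nothing.
It fails at once if the contact forces on the station and its pots add up to more than 30 N (contact force between station and anything else above 30 N).
It fails at once if the small cap is moved by more than 20 mm (distance of small_cap from where it was at the start of the episode above 0.02 m).
It also fails if it takes over 45 s, if anything falls off the work surface, if the arm or the gripper's body presses on something with over 40 N, if the wrist force passes 120 N, or if a joint passes its speed limit or range.

### The arm

A 6-joint arm with a two-finger parallel gripper is mounted at the origin on the work surface. World frame = base frame: x ahead of the robot, y to its left, z up, the work surface at z = 0. Lengths are in m, angles in rad, forces in N, time in s.
With the tool pointing down it reaches from about 0.275 to 0.975 m from the base axis. Payload 8.4 kg.
Tool frame: the origin (TCP) lies at the very end of the fingers, on their centre line; the grasp point (between the pads) lies 19 mm behind it (ctrl.hold_point_z is the distance from the TCP to the grasp point, in m); x points along the fingers, y is the direction in which the jaws open and shut, and the axes are right-handed (so a half turn about x gives the same grasp; the last joint's range is limited). The gripper opens to 92 mm and grips with 3 to 60 N. Pads are 20 mm wide; open, the fingers measure 128 mm over their backs; the gripper's body (75 mm by 189 mm) begins 69 mm behind the grasp point.
Start: joints at [-1.124, 0.353, 1.633, -0, 1.155, -0.002], TCP at [0.271, -0.563, 0.215] pointing down, gripper open.
Joint ranges: [-2.63, 2.63], [-0.92, 2.1], [0.06, 2.66], [-1.3, 4.44], [0, 2.69], [-3.02, 3.02]. Speed limits (rad/s): [2.22, 2.22, 2.79, 3.14, 3.14, 3.14].

### API

Orientations are given as [roll, pitch, yaw] about the fixed x, y, z axes, in that order (R = Rz(yaw) Ry(pitch) Rx(roll)).
In Python, from station import get_obs, vision, workorder, ctrl gives the robot as it stands. The module is installed in compiled form; this text tells all that it offers.
- The arm moves only by the shell command python3 -m handwheel 'ROWS' [FORCE]. ROWS is JSON, a list of rows, each a list of 3 entries, a list of its own where there are three numbers: the opening, from 0 (shut) to 1 (fully open), then the shift along the tool's x, y, z in cm, then the turn, a rotation vector about the tool's x, y, z in rad. A call has 1 to 20 rows; each row shifts and turns the commanded pose from where the row before left it, along the tool's axes as they then stand; what a row does not reach is not made up. A row lasts 1/10 s, in which the tool goes at most 50 mm and 8.59 degrees, less where a joint would pass 70% of its speed; a pose out of reach is approached as far as the arm can. A call with a gripper value outside its range is refused whole. The fingers move at their own pace and stop on an object; FORCE is the grip in N (left out, the last holds). Time passes only in rows, so rows that do not move let the fingers close. It gives the time, the measured TCP pose, the force and the opening at its end, in the units of the state.
- get_obs(): the state, without advancing time (a new reading comes with each control period).
- vision.grab_frame(name): name is "side" or "top" or "wrist"; returns (picture, depth): 420x560x3 uint8, red, green, blue; 420x560 float32, m along the optical axis (not along the pixel's ray), 0 where there is no reading.
- vision.get_calibration(name): a dict with "K" (3x3 intrinsics, pixels), "camera_from_world" (4x4, takes a point from world to camera coordinates). Camera axes: x right, y up, looking along -z (the intrinsics and any distortion apply to the point x, -y, -z); pixel columns grow to the right and rows downward; lengths in m; the calibration is good to about 2 mm. A picture is of the moment at which its call begins: read the wrist's pose just before it. get_calibration takes no time and is no camera call; for the wrist camera it gives the pose at the moment of the call.
- workorder.hand_in(): hands the job in, once; it reports no verdict.
The state is a dict: "t": time; "q": joint angles; "qvel": joint speeds; "joint_torque": joint torques, N m; "position": TCP position; "orientation": TCP orientation; "force": force on the tool from outside, world axes, zero at the start; "ft_torque": the same for the moment, N m; "width": opening from 0.0 (shut) to 1.0 (fully open).
Only numpy, scipy, OpenCV 4.12 (cv2) and the standard library are available. Lean on these libraries where they do the work, as an engineer would, in place of code of your own. Each camera call takes 0.05 s, during which the arm holds its last target. There are 200 camera calls.

## Working session

There is one attempt and no reset: what is moved stays moved. The work goes in short steps, Python scripts to look and compute and a shell command to move; the robot and the scene stay as the last step left them, time stands still between calls to the robot, and variables do not carry over. Pictures are saved under pics/ and viewed, about 8 in all and at most 12, crops included, and the job is handed in when it is done.

```bash
mkdir -p pics
cat > h.py <<'E'
import numpy as np, cv2
from station import get_obs, vision, workorder, ctrl
from scipy.spatial.transform import Rotation as R
def grab(n, save=None):
    c=vision.get_calibration(n); p,d=vision.grab_frame(n)
    if save: cv2.imwrite('pics/'+save, p[:,:,::-1])
    return p,d,c
def world(d,c):
    K=np.array(c['K']); T=np.linalg.inv(np.array(c['camera_from_world']))
    v,u=np.mgrid[:d.shape[0],:d.shape[1]]
    x=(u-K[0,2])/K[0,0]*d; y=(v-K[1,2])/K[1,1]*d
    P=np.stack([x,-y,-d],-1)@T[:3,:3].T+T[:3,3]
    P[d==0]=np.nan
    return P
E
python3 - <<'E'
from h import *
o=get_obs(); print({k:np.round(v,3).tolist() for k,v in o.items()})
a,d,c=grab('top'); b,d2,c2=grab('side')
print(c)
np.savez('top.npz',p=a,d=d,P=world(d,c)); np.savez('side.npz',p=b,d=d2,P=world(d2,c2))
cv2.imwrite('pics/a.png',a[:,:,::-1]); cv2.imwrite('pics/b.png',b[:,:,::-1])
E
```

```text
{'t': 0.0, 'q': [-1.124, 0.354, 1.634, 0.0, 1.155, -0.002], 'qvel': [0.001, 0.0, -0.001, 0.0, -0.0, -0.001], 'joint_torque': [-0.001, -59.385, -33.422, 0.07, 0.023, -0.0], 'position': [0.271, -0.563, 0.214], 'orientation': [-1.58, 1.569, 2.01], 'force': [-0.618, -0.061, -0.773], 'ft_torque': [0.03, 0.014, -0.045], 'width': 1.002}
{'K': array([[520.94687848,   0.        , 276.36306657],
       [  0.        , 520.94687848, 210.49762318],
       [  0.        ,   0.        ,   1.        ]]), 'camera_from_world': array([[-0.01362997, -0.99986738, -0.00891289, -0.03916057],
       [ 0.99355874, -0.01454574,  0.11238086, -0.48079534],
       [-0.1124956 , -0.00732374,  0.99362523, -1.30283499],
       [ 0.        ,  0.        ,  0.        ,  1.        ]])}
```

View pics/a.png

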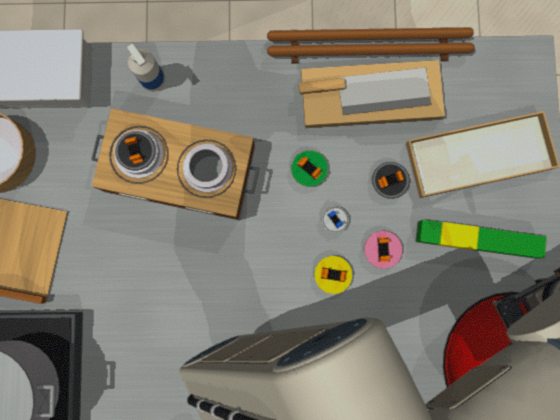

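View pics/b.png

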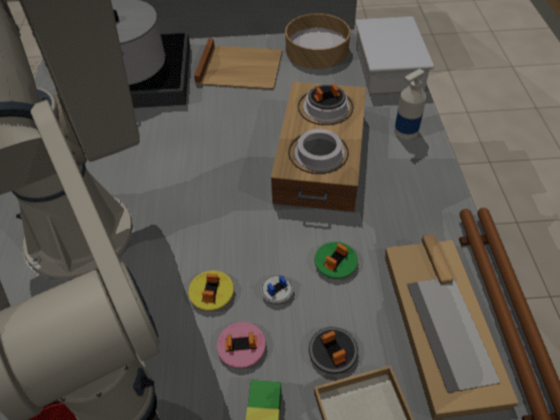

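The top view shows the dark cap at (391,180), next to a tray and 40 px or more from the other caps. The small blue cap is at (335,218), the open pot at (207,166) and the closed pot at (138,152). The side view agrees.

Run:
```python
from h import *
from scipy.optimize import least_squares
z=np.load('top.npz'); p,P=z['p'],z['P']
hsv=cv2.cvtColor(p,cv2.COLOR_RGB2HSV)
yy,xx=np.mgrid[:420,:560]
def near(u,v,r): return (xx-u)**2+(yy-v)**2<r*r
org=(hsv[...,0]<14)&(hsv[...,1]>170)&(hsv[...,2]>90)
m=org&near(391,180,16)&(P[...,2]>0.03)
q=P[m]; print('lugs n',len(q),q.mean(0),np.median(q,0)); 
r=cv2.minAreaRect(q[:,:2].astype(np.float32)*1000); print(r, cv2.boxPoints(r))
dk=near(391,180,24)&(P[...,2]>0.012)&(P[...,2]<0.03); q=P[dk]
(cx,cy),rad=cv2.minEnclosingCircle(q[:,:2].astype(np.float32)*1000);print('cap flange',cx,cy,rad,np.median(q[:,2]))
# station top
st=near(173,162,95)&(hsv[...,0]>5)&(hsv[...,0]<22)&(hsv[...,1]>80)&(P[...,2]>0.085)&(P[...,2]<0.12)
q=P[st]; r=cv2.minAreaRect(q[:,:2].astype(np.float32)*1000); print('station',len(q),r,cv2.boxPoints(r),np.median(q[:,2]))
for u,v in((207,166),(138,152)):
  s=near(u,v,32)&(P[...,2]>0.118); q=P[s]; zt=np.median(q[:,2]); 
  s=near(u,v,32)&(abs(P[...,2]-zt)<0.004);q=P[s]
  (cx,cy),rad=cv2.minEnclosingCircle(q[:,:2].astype(np.float32)*1000);print('rim',cx,cy,rad,zt,q[:,:2].mean(0))
cv2.imwrite('pics/c.png',cv2.resize(p[110:240,90:420,::-1],None,fx=2.4,fy=2.4,interpolation=2))
```

```text
lugs n 11 [ 0.55808714 -0.33888896  0.035449  ] [ 0.56140095 -0.35316242  0.03349925]
((556.7894897460938, -338.9306640625), (17.053417205810547, 47.91655349731445), 26.44336700439453) [[ 538.48596 -321.2761 ]
 [ 559.82385 -364.17935]
 [ 575.093   -356.58524]
 [ 553.7551  -313.68198]]
cap flange 557.1458740234375 -340.6844177246094 48.40640640258789 0.019097151149888525
station 7691 ((597.0902709960938, 206.61996459960938), (361.5362854003906, 200.822265625), 77.27147674560547) [[459.31775   52.41797 ]
 [655.20483    8.170441]
 [734.8628   360.82196 ]
 [538.9757   405.0695  ]] 0.09815799205979481
rim 579.989990234375 120.9103775024414 52.648956298828125 0.1277011124683709 [0.57987494 0.12082079]
rim 616.7407836914062 287.0311279296875 52.088584899902344 0.1345405658110832 [0.61634929 0.28759274]
```

```bash
cat >> h.py <<'E'
def plan(target, ydeg):
    """shift (cm, present tool axes) and turn about tool x (rad) to TCP target, jaw axis at ydeg (mod 180), tool down"""
    o=get_obs(); Rm=R.from_euler('xyz',o['orientation']).as_matrix()
    cur=np.degrees(np.arctan2(Rm[1,1],Rm[0,1]))
    dy=(ydeg-cur+90)%180-90
    print('t',round(o['t'],2),'pos',np.round(o['position'],4),'jaw',round(cur,2),'tilt',np.round(Rm[:,0],4),'q6',round(o['q'][5],2),'w',round(o['width'],3))
    print('shift cm',np.round(Rm.T@(np.array(target)-o['position'])*100,3),'turn x rad',np.round(-np.radians(dy),4), 'F',np.round(o['force'],2),'M',np.round(o['ft_torque'],2))
    ax=np.array([np.cos(np.radians(ydeg)),np.sin(np.radians(ydeg)),0]); b=np.c_[[0,0,-1],ax,np.cross([0,0,-1],ax)]
    rv=R.from_matrix(Rm.T@b).as_rotvec(); rv2=R.from_matrix(Rm.T@b@np.diag([1,-1,-1])).as_rotvec()
    print('full rotvec',np.round(min(rv,rv2,key=np.linalg.norm),4))
E
python3 -c "
from h import *
plan([0.557,-0.340,0.20],-63.5)"
```

```text
t 0.1 pos [ 0.271  -0.5627  0.214 ] jaw -64.28 tilt [-5.e-04  1.e-03 -1.e+00] q6 -0.0 w 1.002
shift cm [  1.407  -7.655 -35.431] turn x rad -0.0137 F [-0.44 -0.24 -0.19] M [ 0.04 -0.02 -0.04]
full rotvec [-0.0137  0.      0.0012]
```

```bash
python3 -m handwheel '[[0.7,[0,-0.3,-1.4],[0,0,0]],[0.7,[0,-0.6,-3],[0,0,0]],[0.7,[0,-0.6,-3],[0,0,0]],[0.7,[0.2,-0.7,-3],[0,0,0]],[0.7,[0.2,-0.7,-3],[0,0,0]],[0.7,[0.2,-0.7,-3],[0,0,0]],[0.7,[0.2,-0.7,-3],[0,0,0]],[0.7,[0.2,-0.7,-3],[0,0,0]],[0.7,[0.2,-0.7,-3],[0,0,0]],[0.7,[0.2,-0.7,-3],[0,0,0]],[0.7,[0.2,-0.7,-3],[0,0,0]],[0.7,[0,-0.7,-2.5],[-0.0137,0,0]],[0.7,[0,-0.5,-1.5],[0,0,0]],[0.7,[0,0,0],[0,0,0]]]' 25
python3 - <<'E'
from h import *
p,d,c=grab('wrist','w1.png'); P=world(d,c); hsv=cv2.cvtColor(p,cv2.COLOR_RGB2HSV)
org=(hsv[...,0]<14)&(hsv[...,1]>150)&(hsv[...,2]>70)&(P[...,2]>0.028)&(np.hypot(P[...,0]-.557,P[...,1]+.34)<.05)
q=P[org]; r=cv2.minAreaRect(q[:,:2].astype(np.float32)*1000); print(len(q),r,cv2.boxPoints(r))
hi=q[q[:,2]>0.038]; r=cv2.minAreaRect(hi[:,:2].astype(np.float32)*1000); print(len(hi),r,hi[:,2].max())
dk=(np.hypot(P[...,0]-.557,P[...,1]+.34)<.06)&(P[...,2]>0.014)&(P[...,2]<0.026)
(cx,cy),rad=cv2.minEnclosingCircle(P[dk][:,:2].astype(np.float32)*1000);print('flange',cx,cy,rad,np.median(P[dk][:,2]))
plan([0.557,-0.34,0.06],-63.5)
E
```

```text
t: 1.5
position: [0.5551, -0.3327, 0.1984]
orientation: [-1.899, 1.57, 1.707]
force: [0.3, 0.2, 0.2]
width: 0.701
501 ((554.629150390625, -335.19354248046875), (24.09508514404297, 65.79508972167969), 19.715538024902344) [[ 532.1898  -308.28873]
 [ 554.38586 -370.22684]
 [ 577.0685  -362.09836]
 [ 554.87244 -300.16025]]
430 ((554.6100463867188, -335.1730041503906), (24.07297134399414, 65.74351501464844), 19.71553611755371) 0.23754839391780774
flange 556.788330078125 -341.82763671875 47.97270584106445 0.018684391998723127
t 1.55 pos [ 0.5541 -0.3338  0.1984] jaw -63.42 tilt [-6.e-04  1.e-04 -1.e+00] q6 0.56 w 0.702
shift cm [13.84   0.69   0.017] turn x rad 0.0014 F [-1.44  0.08 -1.37] M [-0.02 -0.   -0.05]
full rotvec [0.0014 0.0005 0.0003]
```

View pics/w1.png

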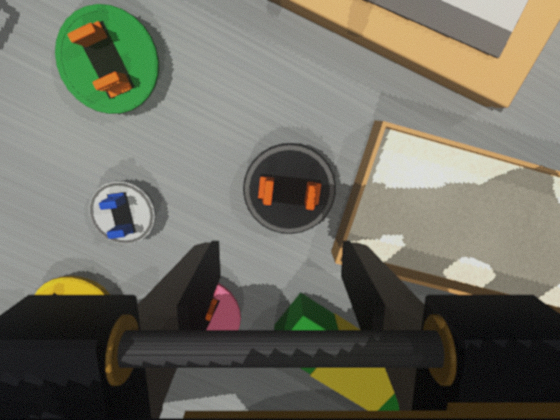

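The wrist picture shows the cap at (290,188), its lugs at (266,191) and (314,195), and the tray edge about 65 px to the right. That leaves room for fingers at 0.7 opening. I'll refine the lug axis without the outliers.

Run:
```python
from h import *
p,d,c=grab('wrist'); P=world(d,c); hsv=cv2.cvtColor(p,cv2.COLOR_RGB2HSV)
yy,xx=np.mgrid[:420,:560]
org=((hsv[...,0]<14)&(hsv[...,1]>150)&(hsv[...,2]>70)&((xx-290)**2+(yy-190)**2<42**2)).astype(np.uint8)
n,l,s,cen=cv2.connectedComponentsWithStats(org)
K=c['K'];T=np.linalg.inv(c['camera_from_world'])
C=[]
for i in range(1,n):
    if s[i,4]<60: continue
    q=P[(l==i)&(P[...,2]<.06)]; top=q[q[:,2]>0.036]
    print(s[i],cen[i],np.median(q,0),len(top),np.median(top,0),top.min(0),top.max(0)); C.append(np.median(top,0))
v=C[0]-C[1]; print('ang',np.degrees(np.arctan2(v[1],v[0])),np.linalg.norm(v),(C[0]+C[1])/2)
dk=(np.hypot(P[...,0]-.557,P[...,1]+.34)<.06)&(P[...,2]>0.0165)&(P[...,2]<0.022)
r=cv2.minAreaRect(P[dk][:,:2].astype(np.float32)*1000);print('flange',r)
plan([0.557,-0.341,0.06],np.degrees(np.arctan2(v[1],v[0])))
```

```text
[257 175  17  29 391] [265.14322251 188.38363171] [ 0.54954352 -0.31924146  0.03988466] 223 [ 0.5503     -0.32158537  0.04126603] [ 0.53805386 -0.32903073  0.03628035] [ 0.56190078 -0.31453627  0.04341223]
[304 181  17  28 365] [311.60547945 193.7369863 ] [ 0.56571515 -0.36201258  0.0403046 ] 225 [ 0.56465623 -0.36131613  0.04105237] [ 0.55220201 -0.36940333  0.03620551] [ 0.57629504 -0.35401726  0.04314449]
ang 109.8667014150478 0.042245479214209944 [ 0.55747811 -0.34145075  0.0411592 ]
flange ((556.8831176757812, -342.1176452636719), (94.83543395996094, 94.31580352783203), 24.421979904174805)
t 1.6 pos [ 0.5536 -0.3345  0.1985] jaw -63.48 tilt [-6.e-04 -1.e-04 -1.e+00] q6 0.56 w 0.701
shift cm [13.848  0.737 -0.025] turn x rad 0.1162 F [-0.72 -0.39 -0.18] M [ 0.03  0.05 -0.02]
full rotvec [1.162e-01 6.000e-04 1.000e-04]
```

```bash
python3 -m handwheel '[[0.7,[1,0.4,-0.1],[0,0,0]],[0.7,[2,0.4,0],[0.0,0,0]],[0.7,[2,0,0],[0.058,0,0]],[0.7,[2,0,0],[0.058,0,0]],[0.7,[2,0,0],[0,0,0]],[0.7,[2,0,0],[0,0,0]],[0.7,[1.8,0,0],[0,0,0]],[0.7,[1,0,0],[0,0,0]],[0.7,[0,0,0],[0,0,0]]]'
python3 - <<'E'
from h import *
p,d,c=grab('wrist','w2.png')
plan([0.5572,-0.3416,0.021],-70.1)
E
```

```text
t: 2.5
position: [0.5569, -0.3414, 0.0588]
orientation: [-0.868, 1.568, 2.619]
force: [-0.2, -0.8, 0.5]
width: 0.699
t 2.55 pos [ 0.5577 -0.3417  0.06  ] jaw -70.2 tilt [-1.1e-03  6.0e-04 -1.0e+00] q6 0.67 w 0.697
shift cm [ 3.897 -0.025  0.039] turn x rad -0.0017 F [ 0.07 -0.23  0.54] M [-0.01  0.01 -0.03]
full rotvec [-0.0017  0.0008  0.0009]
```

View pics/w2.png

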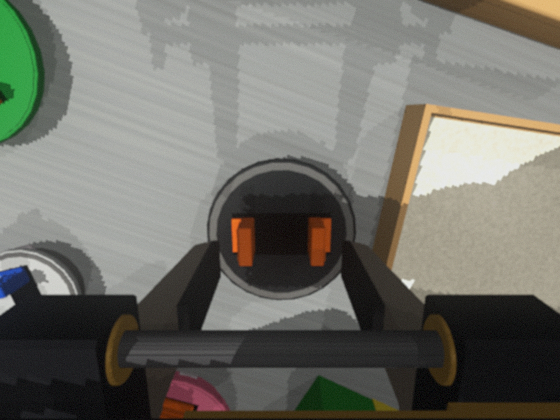

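The fingers straddle the lugs evenly: lugs at columns 232–330, fingertips at 219 and 343, square to each other. I'll descend now.

```bash
python3 -m handwheel '[[0.7,[1.2,0,0],[0,0,0]],[0.7,[1.2,0,0],[0,0,0]],[0.7,[1.0,0,0],[0,0,0]],[0.7,[0.3,0,0],[0,0,0]],[0.7,[0,0,0],[0,0,0]],[0.7,[0,0,0],[0,0,0]]]'
python3 -m handwheel '[[0.7,[0.1,0,0],[0,0,0]],[0.7,[0,0,0],[0,0,0]]]'
python3 -m handwheel '[[0.7,[0.1,0,0],[0,0,0]],[0.7,[0,0,0],[0,0,0]]]'
```

```text
t: 3.15
position: [0.5586, -0.3413, 0.0237]
orientation: [2.28, 1.571, -0.515]
force: [-0.2, -1.0, 0.0]
width: 0.701
t: 3.35
position: [0.5586, -0.3414, 0.0229]
orientation: [2.235, 1.57, -0.56]
force: [0.3, -0.7, -0.4]
width: 0.699
t: 3.55
position: [0.5584, -0.3413, 0.0216]
orientation: [2.284, 1.571, -0.511]
force: [-0.1, -0.5, -0.3]
width: 0.698
```

```bash
python3 -m handwheel '[[0.7,[0.1,0,0],[0,0,0]],[0.7,[0,0,0],[0,0,0]]]'
python3 -m handwheel '[[0.7,[0.1,0,0],[0,0,0]],[0.7,[0,0,0],[0,0,0]]]'
```

```text
t: 3.75
position: [0.5584, -0.3412, 0.0205]
orientation: [-1.067, 1.571, 2.421]
force: [-0.2, -0.3, -0.5]
width: 0.701
t: 3.95
position: [0.5584, -0.3413, 0.0195]
orientation: [-1.706, 1.571, 1.782]
force: [0.7, -0.1, -0.7]
width: 0.701
```

```bash
python3 -m handwheel '[[0.7,[0.05,0,0],[0,0,0]],[0.7,[0,0,0],[0,0,0]]]'
python3 -m handwheel '[[0.7,[0.05,0,0],[0,0,0]],[0.7,[0,0,0],[0,0,0]]]'
```

```text
t: 4.15
position: [0.5584, -0.3413, 0.0194]
orientation: [0.21, 1.571, -2.585]
force: [-1.3, 0.4, 5.2]
width: 0.699
t: 4.35
position: [0.5585, -0.3413, 0.0194]
orientation: [2.454, 1.571, -0.341]
force: [-3.1, 3.1, 9.3]
width: 0.699
```

```bash
python3 -m handwheel '[[0.7,[-0.06,0,0],[0,0,0]],[0.3,[0,0,0],[0,0,0]],[0.3,[0,0,0],[0,0,0]],[0.3,[0,0,0],[0,0,0]],[0.3,[0,0,0],[0,0,0]],[0.3,[0,0,0],[0,0,0]],[0.3,[0,0,0],[0,0,0]],[0.3,[0,0,0],[0,0,0]]]' 28
python3 -m handwheel '[[0.3,[-0.5,0,0],[0,0,0]],[0.3,[-1,0,0],[0,0,0]],[0.3,[-2,0,0],[0,0,0]],[0.3,[-3,0,0],[0,0,0]],[0.3,[-3,0,0],[0,0,0]],[0.3,[-3,0,0],[0,0,0]],[0.3,[-3,0,0],[0,0,0]],[0.3,[-2,0,0],[0,0,0]],[0.3,[-1,0,0],[0,0,0]],[0.3,[0,0,0],[0,0,0]]]'
python3 -c "
from h import *
plan([0.58,0.121,0.205],-70)"
```

```text
t: 5.15
position: [0.5588, -0.3413, 0.0197]
orientation: [2.568, 1.57, -0.228]
force: [-1.2, 1.4, 7.6]
width: 0.427
t: 6.15
position: [0.559, -0.3417, 0.2057]
orientation: [2.228, 1.568, -0.568]
force: [0.2, 0.9, -1.7]
width: 0.429
t 6.15 pos [ 0.559  -0.3417  0.2057] jaw -70.15 tilt [ 0.002  -0.0013 -1.    ] q6 0.67 w 0.429
shift cm [ 1.2000e-02 -4.2803e+01 -1.7690e+01] turn x rad -0.0026 F [ 0.2   0.94 -1.7 ] M [-0.   -0.06  0.06]
full rotvec [-0.0026 -0.0015 -0.0019]
```

```bash
python3 -m handwheel '[[0.3,[-0.5,-1,0],[0,0,0]],[0.3,[-0.5,-2,-0.5],[0,0,0]],[0.3,[-0.5,-3,-0.5],[0,0,0]],[0.3,[0,-4,-0.7],[0,0,0]],[0.3,[0,-4,-0.8],[0,0,0]],[0.3,[0,-4,-0.8],[0,0,0]],[0.3,[0,-4,-0.8],[0,0,0]],[0.3,[0,-4,-0.8],[0,0,0]],[0.3,[0,-4,-0.8],[0,0,0]],[0.3,[0,-4,-0.8],[0,0,0]],[0.3,[0,-3.5,-0.8],[0,0,0]],[0.3,[0,-3,-0.4],[0,0,0]],[0.3,[0,-1.5,0],[0,0,0]],[0.3,[0,-0.8,0],[0,0,0]],[0.3,[0,0,0],[0,0,0]],[0.3,[0,0,0],[0,0,0]]]'
python3 - <<'E'
from h import *
p,d,c=grab('wrist','w3.png'); P=world(d,c); np.savez('w3.npz',p=p,d=d,P=P,K=c['K'],T=c['camera_from_world'])
plan([0.58,0.121,0.205],-70)
m=(abs(P[...,2]-.128)<.004)&(np.hypot(P[...,0]-.58,P[...,1]-.121)<.065)
q=P[m][:,:2].astype(np.float32)*1000
print(len(q),cv2.minEnclosingCircle(q),np.median(P[m][:,2]))
E
```

```text
t: 7.75
position: [0.4855, 0.0868, 0.2191]
orientation: [1.071, 1.57, -1.725]
force: [0.5, -0.2, -1.2]
width: 0.427
t 7.8 pos [0.4856 0.0866 0.2191] jaw -70.19 tilt [-0.e+00 -4.e-04 -1.e+00] q6 1.4 w 0.429
shift cm [  1.41   -0.041 -10.047] turn x rad -0.0033 F [-0.1   1.02 -1.83] M [-0.01 -0.    0.02]
full rotvec [-0.0033  0.0002 -0.0003]
7522 ((579.7411499023438, 120.50788879394531), 52.39509201049805) 0.12698993717540424
```

View pics/w3.png

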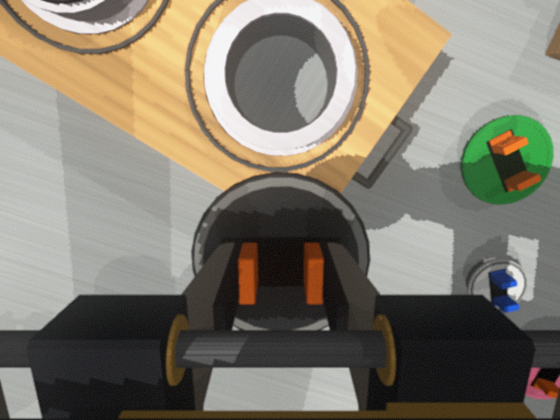

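The rim is fully visible, centred at (280,82), and the held cap's flange is centred at about (281,250). Next I'll fit both circles in the same frame.

Run:
```python
from h import *
from scipy.optimize import least_squares
z=np.load('w3.npz'); P=z['P']; o=get_obs(); Rm=R.from_euler('xyz',o['orientation']).as_matrix()
def fit(q,r,c0):
    s=least_squares(lambda v:np.hypot(q[:,0]-v[0],q[:,1]-v[1])-(r or v[2]),list(c0)+([] if r else [.05]),loss='soft_l1',f_scale=.001); return s.x,np.std(s.fun)
def edge(m,outer=True):
    cs,_=cv2.findContours(m.astype(np.uint8),cv2.RETR_CCOMP,cv2.CHAIN_APPROX_NONE); return cs
# rim
m=(abs(P[...,2]-.127)<.003)&(np.hypot(P[...,0]-.58,P[...,1]-.121)<.06)
for cc in sorted(edge(m),key=len)[-2:]:
    q=np.array([P[v,u] for u,v in cc[:,0]]); q=q[abs(q[:,2]-.127)<.004]; print('rim edge',len(q),fit(q,None,(.58,.121)))
# cap flange
Z=P[...,2]; t=o['position']
m=(abs(Z-t[2]+0.000)<.004)&(np.hypot(P[...,0]-t[0],P[...,1]-t[1])<.06)
print('flange z',np.median(Z[m]),m.sum())
cc=max(edge(m),key=len); q=np.array([P[v,u] for u,v in cc[:,0] if v<235])
rr=np.hypot(q[:,0]-t[0],q[:,1]-t[1]); q=q[abs(rr-.048)<.006]
for r in(None,.048):
    s,e=fit(q,r,t[:2]); print('flange',len(q),s,e,'tool y,z mm',((Rm.T@(np.r_[s[:2],t[2]]-t))*1000).round(2))
```

```text
rim edge 337 (array([0.57954982, 0.12042925, 0.03989917]), np.float64(0.00018080771008667325))
rim edge 433 (array([0.57922296, 0.1202699 , 0.0515984 ]), np.float64(0.0011436003933467723))
flange z 0.21797975551970647 15807
flange 203 [0.48403615 0.0861899  0.04733484] 0.0001607009451417467 tool y,z mm [ 0.   -0.18  1.62]
flange 203 [0.48328568 0.08591725] 0.00023160068817738286 tool y,z mm [ 0.   -0.18  2.42]
```

```bash
python3 -m handwheel '[[0.3,[0,0,-1],[0,0,0]],[0.3,[0,0,-2],[0,0,0]],[0.3,[0,0,-3],[0,0,0]],[0.3,[0,0,-2.2],[0,0,0]],[0.3,[0,0,-1.5],[0,0,0]],[0.3,[0.5,0,-0.48],[0,0,0]],[0.3,[1.5,0,0],[0,0,0]],[0.3,[2,0,0],[0,0,0]],[0.3,[1.5,0,0],[0,0,0]],[0.3,[0.7,0,0],[0,0,0]],[0.3,[0.2,0,0],[0,0,0]],[0.3,[0,0,0],[0,0,0]],[0.3,[0,0,0],[0,0,0]]]'
python3 -c "
from h import *
plan([0.5814,0.121,0.15],-70.2)"
```

```text
t: 9.1
position: [0.5817, 0.1221, 0.1559]
orientation: [3.005, 1.57, 0.21]
force: [0.6, 0.1, -1.2]
width: 0.431
t 9.1 pos [0.5817 0.1221 0.1559] jaw -70.15 tilt [ 1.1e-03  2.0e-04 -1.0e+00] q6 1.43 w 0.431
shift cm [0.589 0.09  0.064] turn x rad 0.0009 F [ 0.63  0.08 -1.21] M [-0.01 -0.03 -0.05]
full rotvec [ 0.0009 -0.0012 -0.0002]
```

```bash
python3 -m handwheel '[[0.3,[0.3,0.08,0.05],[0,0,0]],[0.3,[0.3,0,0],[0,0,0]],[0.3,[0,0,0],[0,0,0]],[0.3,[0,0,0],[0,0,0]]]'
python3 -c "
from h import *
plan([0.5814,0.121,0.15],-70.2)"
python3 -m handwheel '[[0.3,[0.1,0,0],[0,0,0]],[0.3,[0.1,0,0],[0,0,0]],[0.3,[0,0,0],[0,0,0]]]'
python3 -m handwheel '[[0.3,[0.1,0,0],[0,0,0]],[0.3,[0.05,0,0],[0,0,0]],[0.3,[0,0,0],[0,0,0]]]'
python3 -c "
from h import *
plan([0.5814,0.121,0.15],-70.2)"
```

```text
t: 9.5
position: [0.581, 0.1211, 0.1492]
orientation: [-0.069, 1.571, -2.864]
force: [-0.0, -1.2, -1.6]
width: 0.428
t 9.5 pos [0.581  0.1211 0.1492] jaw -70.15 tilt [-1.e-04 -0.e+00 -1.e+00] q6 1.43 w 0.428
shift cm [-0.083  0.019 -0.035] turn x rad 0.0009 F [-0.   -1.15 -1.61] M [ 0.01  0.   -0.02]
full rotvec [0.0009 0.0001 0.    ]
t: 9.8
position: [0.5809, 0.1211, 0.147]
orientation: [-0.055, 1.571, -2.85]
force: [-1.2, 0.1, -1.4]
width: 0.425
t: 10.1
position: [0.581, 0.1211, 0.1456]
orientation: [0.001, 1.571, -2.794]
force: [0.4, -0.3, -1.7]
width: 0.425
t 10.1 pos [0.581  0.1211 0.1456] jaw -70.15 tilt [-2.e-04 -1.e-04 -1.e+00] q6 1.43 w 0.425
shift cm [-0.442  0.019 -0.037] turn x rad 0.0009 F [ 0.4  -0.35 -1.71] M [0.03 0.01 0.01]
full rotvec [ 0.0009  0.0002 -0.    ]
```

```bash
for i in 1 2; do python3 -m handwheel '[[0.3,[0.05,0,0],[0,0,0]],[0.3,[0.05,0,0],[0,0,0]],[0.3,[0,0,0],[0,0,0]]]' | grep -E "pos|force"; done
python3 -c "
from h import *
plan([0.5814,0.121,0.15],-70.2)"
```

```text
position: [0.581, 0.1211, 0.1446]
force: [-0.5, 0.1, -1.6]
position: [0.581, 0.121, 0.1436]
force: [-0.4, -0.8, -2.5]
t 10.7 pos [0.581  0.121  0.1436] jaw -70.15 tilt [-1.e-04 -0.e+00 -1.e+00] q6 1.43 w 0.427
shift cm [-0.638  0.016 -0.035] turn x rad 0.0008 F [-0.36 -0.83 -2.55] M [-0.02 -0.07 -0.02]
full rotvec [0.0008 0.0001 0.    ]
```

```bash
for i in 1 2 3; do python3 -m handwheel '[[0.3,[0.1,0,0],[0,0,0]],[0.3,[0.1,0,0],[0,0,0]],[0.3,[0,0,0],[0,0,0]]]' | grep -E "pos|force"; done
python3 -c "
from h import *
plan([0.5814,0.121,0.15],-70.2)"
```

```text
position: [0.5809, 0.1211, 0.1415]
force: [0.4, -0.7, -1.2]
position: [0.5809, 0.1211, 0.1395]
force: [0.4, -0.2, -0.9]
position: [0.5809, 0.121, 0.1375]
force: [0.5, 0.1, -2.1]
t 11.6 pos [0.5809 0.121  0.1375] jaw -70.15 tilt [-3.e-04 -1.e-04 -1.e+00] q6 1.43 w 0.431
shift cm [-1.25   0.019 -0.042] turn x rad 0.0009 F [ 0.46  0.1  -2.09] M [ 0.01 -0.04 -0.01]
full rotvec [0.0009 0.0003 0.    ]
```

```bash
for i in 1 2 3; do python3 -m handwheel '[[0.3,[0.05,0,0],[0,0,0]],[0.3,[0.05,0,0],[0,0,0]],[0.3,[0,0,0],[0,0,0]]]' | grep -E "pos|force"; done
```

```text
position: [0.581, 0.1211, 0.1366]
force: [-0.5, 0.1, -1.9]
position: [0.5811, 0.1211, 0.1359]
force: [-0.4, 0.1, 0.9]
position: [0.5812, 0.1211, 0.1351]
force: [-2.1, -0.5, 5.3]
```

```bash
for i in 1 2; do python3 -m handwheel '[[0.3,[0.05,0,0],[0,0,0]],[0.3,[0.04,0,0],[0,0,0]],[0.3,[0,0,0],[0,0,0]]]' | grep -E "pos|force|wid"; done
```

```text
position: [0.5812, 0.1211, 0.1345]
force: [-4.1, -0.3, 9.5]
width: 0.427
position: [0.5812, 0.1211, 0.134]
force: [-4.4, -0.6, 11.0]
width: 0.434
```

```bash
for i in 1; do python3 -m handwheel '[[0.3,[0.015,0,0.03],[0,0,0]],[0.3,[0,0,0],[0,0,0]]]' | grep -E "pos|force|wid"; done
python3 -c "
from h import *
plan([0.5814,0.121,0.15],-70.2)"
```

```text
position: [0.5812, 0.1211, 0.134]
force: [-3.4, -0.9, 12.0]
width: 0.433
t 13.3 pos [0.5812 0.1211 0.134 ] jaw -70.15 tilt [ 1.2e-03  3.0e-04 -1.0e+00] q6 1.43 w 0.433
shift cm [-1.604  0.016 -0.016] turn x rad 0.0009 F [-3.43 -0.9  12.01] M [-0.07  0.72  0.02]
full rotvec [ 0.0009 -0.0012 -0.0001]
```

```bash
python3 -m handwheel '[[0.7,[0,0,0],[0,0,0]],[0.7,[0,0,0],[0,0,0]],[0.7,[0,0,0],[0,0,0]],[0.7,[0,0,0],[0,0,0]],[0.7,[0,0,0],[0,0,0]]]'
python3 -m handwheel '[[0.7,[-0.2,0,0],[0,0,0]],[0.7,[-0.5,0,0],[0,0,0]],[0.7,[-1.5,0,0],[0,0,0]],[0.7,[-2,0,0],[0,0,0]],[0.7,[-3,0,0],[0,0,0]],[0.7,[-3,0,3],[0,0,0]],[0.7,[-1,0,4],[0,0,0]],[0.7,[0,0,3],[0,0,0]],[0.7,[0,0,0],[0,0,0]],[0.7,[0,0,0],[0,0,0]]]'
python3 - <<'E'
from h import *
p,d,c=grab('wrist','w4.png'); P=world(d,c); hsv=cv2.cvtColor(p,cv2.COLOR_RGB2HSV)
m0=np.hypot(P[...,0]-.5796,P[...,1]-.1204)<.06
m=m0&(np.hypot(P[...,0]-.5796,P[...,1]-.1204)<.046)&(P[...,2]>.128)&(P[...,2]<.14)
q=P[m]; z=np.median(q[:,2]); q=q[abs(q[:,2]-z)<.003]; A=np.c_[q[:,:2]-q[:,:2].mean(0),np.ones(len(q))]; s=np.linalg.lstsq(A,q[:,2],rcond=None)[0]
print('deck',len(q),'z',s[2],'tilt deg',np.degrees(s[:2]))
r=np.hypot(P[...,0]-.5796,P[...,1]-.1204); m=(r>.0495)&(r<.052)&(abs(P[...,2]-.127)<.005); print('rim z',np.median(P[m][:,2]))
org=((hsv[...,0]<14)&(hsv[...,1]>150)&(hsv[...,2]>70)&(r<.04)&(P[...,2]>.148)&(P[...,2]<.17))
n,l,st,cen=cv2.connectedComponentsWithStats(org.astype(np.uint8))
q=P[org]; rr=cv2.minAreaRect(q[:,:2].astype(np.float32)*1000); print(rr)
for i in range(1,n):
    if st[i,4]>40: print(cen[i],np.median(P[l==i],0))
plan([0.5814,0.121,0.15],-70.2)
E
```

```text
t: 13.8
position: [0.5822, 0.1211, 0.1341]
orientation: [2.903, 1.568, 0.108]
force: [0.3, -1.2, 10.3]
width: 0.702
t: 14.8
position: [0.4871, 0.087, 0.2459]
orientation: [3.015, 1.569, 0.219]
force: [0.4, 0.0, -0.5]
width: 0.702
deck 11028 z 0.13390846813239693 tilt deg [-0.0121214   0.01232287]
rim z 0.12694862427107562
((579.2252807617188, 120.1681137084961), (23.969928741455078, 51.85243225097656), 19.78148651123047)
[250.28070175  78.0877193 ] [0.57210094 0.13995281 0.15633914]
[310.15138593  77.91257996] [0.58639777 0.10056686 0.15642675]
t 14.85 pos [0.4876 0.0872 0.2456] jaw -70.15 tilt [ 1.8e-03  4.0e-04 -1.0e+00] q6 1.4 w 0.702
shift cm [ 9.579e+00  5.000e-03 -9.949e+00] turn x rad 0.0008 F [-0.18  0.3  -0.39] M [0.03 0.   0.05]
full rotvec [ 0.0008 -0.0018 -0.0002]
```

View pics/w4.png

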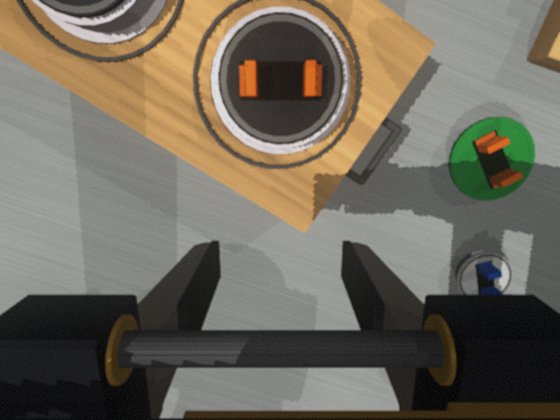

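Both lugs stand 41.9 mm apart centre to centre, against 42.2 mm at rest on the table. The deck is level and about 7 mm above the rim, the locked height, and the small cap hasn't moved. I'll hand in.

```bash
python3 -c "
from h import *
workorder.hand_in(); print(get_obs()['t'])"
```

```text
the job is handed in; nothing more can be done
the job is handed in; nothing more can be done
```

The flour pot is closed with its own cap, and I handed the job in at about 15 s of the 45 s allowed. The hand-in gives no verdict, so "locked" is my reading of the last measurements.

- **What I did:** I pinched the lugs at 28 N with the fingertips on the deck and lifted the cap. I measured the mouth with the wrist camera and lowered the plug in; it went in first try with no rim contact felt. I then pressed the seal down, with a wrist force reading of about 12 N, or 13–14 N with the cap's weight. I let the tabs out under that press and drew the arm clear.
- **Last checks:**
  - The cap is level, tilted under 0.05°, and within about 0.5 mm of the mouth centre.
  - The deck is 7.0 mm above the rim, which puts the foot about 12.0 mm below it. The nominal locked depth is 12.4 mm, so this is within camera accuracy.
  - The lugs are 41.9 mm apart centre to centre, against 42.2 mm at rest before the grasp, so both tabs are out.
  - The gripper touches nothing.
- **Not fully confirmed:** A second measurement of the lugs' outer faces read 51.9 mm, against a nominal 50 mm; I put this down to depth-edge noise. During the press there was a side force of up to about 4.4 N, just under the 5 N that can shift the pot. I did not measure the small cap's position again, but the arm never went near it and it looked undisturbed.

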